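Clear repair scrap into the snap-lid bins

ROBOT

A 7-joint arm with a two-finger parallel gripper is mounted at the origin on the work surface. World frame = base frame: x ahead of the robot, y to its left, z up, the work surface at z = 0. Lengths are in mm, angles in rad, forces in N, time in s.
With the tool pointing down it reaches from about 350 to 900 mm from the base axis. Payload 19.9 kg.
Tool frame: the origin (TCP) lies on the centre line of the jaws, within the pads' length; the fingertips stand 19 mm ahead of it and the grasp point (between the pads) is the TCP; z points along the fingers, y is the line along which they close (so a half turn about z gives the same grasp; the last joint's range is limited). The gripper opens to 94 mm and grips with 3 to 60 N. Pads are 16 mm wide; open, the fingers measure 119 mm over their backs; the gripper's body (75 mm by 177 mm) begins 78 mm behind the grasp point.
Start: joints at [-1.149, 0.417, -0.01, 1.614, 0.005, 1.111, -0.053], TCP at [279.581, 558.959, 224.425] pointing down, gripper open.
Joint ranges: [-2.81, 2.81], [-0.39, 2.02], [-1.27, 1.25], [0.06, 2.57], [-1.19, 4.33], [0.19, 2], [-2.82, 2.82]. Speed limits (rad/s): [1.89, 1.89, 2.39, 2.39, 3.01, 3.01, 3.01].

INTERFACE

Orientations are given as a unit quaternion [w, x, y, z].
In Python, from rig import arm gives the robot as it stands. Calls block until the motion is done:
- arm.move_to(position, orientation): joint-space move of the TCP to a pose.
- arm.servo_line(position, vel=150, rot=None, f_stop=None): straight line of the TCP; rot=None keeps the orientation; vel is the mean speed in mm/s. With f_stop (N) it stops when the force on the tool has changed by that much, and returns True; else False.
- arm.movej(angles): joint-space move.
- arm.command_gripper(opening): finger opening in mm; the grip force is fixed at half the most; returns when the fingers have stopped.
- arm.sleep(seconds).
- arm.ik(position, orientation): joint angles nearest the present ones, or None.
- arm.get_image(name): name is "scene" or "top"; returns the picture (400x640x3 uint8, red, green, blue); there is no depth.
- arm.calibration(name): a dict with "fx", "fy", "cx", "cy" (pixels), "R" (3x3) and "t" (3): a world point X has camera coordinates R X + t. Camera axes: x right, y down, z forward; pixel columns grow to the right and rows downward; lengths in mm; the calibration is good to about 2 mm. A picture is of the moment at which its call begins. calibration takes no time and is no camera call.
A pose or a line that the arm cannot do raises arm.Unreachable and nothing moves.
- arm.finish_job(): hands the job in; it is judged then, once.
Readings, each from a call of its own:
- arm.get_t(): time.
- arm.get_joint_positions(): joint angles.
- arm.get_joint_vel(): joint speeds.
- arm.get_joint_torque(): joint torques, N m.
- arm.get_tool_pos(): TCP position.
- arm.get_tool_rot(): TCP orientation.
- arm.get_force(): force on the tool from outside, world axes, zero at the start.
- arm.get_torque(): the same for the moment, N m.
- arm.get_opening(): finger opening in mm.
- arm.get_grasp_force(): force on a finger pad.
Only numpy, scipy, OpenCV 4.12 (cv2) and the standard library are available. Lean on these libraries where they do the work, as an engineer would, in place of code of your own. Each camera call takes 0.05 s, during which the arm holds its last target. There are 200 camera calls.

TASK

Clear all the scrap off the repair bench and off the circuit board: metal pieces (heat sink, copper cold plate, steel bracket, shielding can) go into the yellow bin, plastic pieces (orange shroud, white housing, red fan) into the blue bin; then press both bins' covers down until the catches hold them shut. The board is still good, so never lean on it with more than a light touch, and do not disturb the multimeter, the mouse and the tape roll.

Things in the scene. Friction and masses are not known exactly. Their poses are not given: they have to be found in the camera images.
- yellow_bin: Yellow scrap bin, fixed to the bench, an open-topped box 170 x 170 mm and 100 mm high with 5 mm walls and floor. Origin: centre of its underside. x points to the side with the cover's hinge (far from the robot), y along the hinge, z up. The spring catch sticks out up to 26 mm at the middle of the side facing the robot (-x), over 50 mm of its width.
- blue_bin: Blue scrap bin, fixed to the bench, an open-topped box 170 x 170 mm and 100 mm high with 5 mm walls and floor. Origin: centre of its underside. x points to the side with the cover's hinge (far from the robot), y along the hinge, z up. The spring catch sticks out up to 26 mm at the middle of the side facing the robot (-x), over 50 mm of its width.
- yellow_cover (a joint): Yellow bin's flat cover, 170 x 170 x 6 mm: 0 rad shut flat, 1.57 upright over the far rim, 1.9 the stop; starts at 1.5 to 1.8. A stiff hinge (0.2 N m) holds it at any angle; it does not fall shut. A spring catch stops it at about 0.07 rad; pressed down near its free edge with about 7 N (at most 10 N) it snaps past and stays shut at 0 to 0.01 rad.
- blue_cover (a joint): Blue bin's flat cover, 170 x 170 x 6 mm: 0 rad shut flat, 1.57 upright over the far rim, 1.9 the stop; starts at 1.5 to 1.8. A stiff hinge (0.2 N m) holds it at any angle; it does not fall shut. A spring catch stops it at about 0.07 rad; pressed down near its free edge with about 7 N (at most 10 N) it snaps past and stays shut at 0 to 0.01 rad.
- yellow_cover_hinge (a point): Yellow cover's hinge axis, middle of its length: 85 mm along +x from the bin's centre, 100.5 mm above its underside. The cover's underside lies in the plane through this axis.
- blue_cover_hinge (a point): Blue cover's hinge axis, middle of its length: 85 mm along +x from the bin's centre, 100.5 mm above its underside. The cover's underside lies in the plane through this axis.
- yellow_cover_edge (a point): Yellow cover's upper (outer) face, middle of the free edge: 170 mm from the hinge axis; 106.5 mm above the bench when shut. In the middle 50 mm of this edge a tab reaches 16 mm further out, with a 20 mm tongue under it.
- blue_cover_edge (a point): Blue cover's upper (outer) face, middle of the free edge: 170 mm from the hinge axis; 106.5 mm above the bench when shut. In the middle 50 mm of this edge a tab reaches 16 mm further out, with a 20 mm tongue under it.
- board: The good circuit board, blue, 110 x 170 mm, clamped in a black holder 120 x 180 mm that is fixed to the grey mat. Its flat upper face is 13 mm above the mat, low parts at its rims reach 2 mm higher. Origin: centre of the holder's underside; y along its length. Metal and plastic scrap may lie on it.
- heatsink: METAL scrap: aluminium finned heat sink 80 x 44 x 26 mm, solid to grip, about 120 g. Origin: centre of its underside; x along its length, z up.
- cold_plate: METAL scrap: copper cold plate with two pipes on it, 90 x 36 x 18 mm, solid to grip, about 160 g. Origin: centre of its underside; x along its length, z up.
- bracket: METAL scrap: bright steel U-channel bracket 100 x 32 x 24 mm, open at the top, walls 3 mm, about 110 g. Origin: centre of its underside; x along its length, z up.
- shield: METAL scrap: dark grey steel shielding can with small square vents on top, 66 x 46 x 18 mm, about 70 g. May lie on the board. Origin: centre of its underside; x along its length, z up.
- shroud: PLASTIC scrap: orange connector shroud, a bar 90 x 28 x 22 mm, about 40 g. May lie on the board. Origin: centre of its underside; x along its length, z up.
- housing: PLASTIC scrap: white adapter housing, a box 76 x 46 x 26 mm, about 60 g. Origin: centre of its underside; x along its length, z up.
- fan: PLASTIC scrap: red square fan 60 x 60 x 20 mm, about 50 g. Origin: centre of its underside; z up.
- multimeter: Bystander: orange multimeter 85 x 170 x 36 mm lying at the back. Origin: centre of its underside; y along its length.
- mouse: Bystander: black computer mouse 110 x 62 x 30 mm. Origin: centre of its underside; x along its length.
- tape_roll: Bystander: roll of pale tape, 64 mm across, 20 mm high. Origin: centre of its underside.

How it is judged:
By the outcome, as a careful person would: the job done as asked, in the order asked, and still so for the second after the job is handed in, with the robot touching nothing.
Of heatsink, cold_plate, bracket, shield only 2 to 3 are there at a start; the rules pass over those that are not, and their reading is None.
Of shroud, housing, fan only 2 to 3 are there at a start; the rules pass over those that are not, and their reading is None.
At some moment in a run one of heatsink, cold_plate, bracket, shield, shroud, housing, fan may be knocked a few centimetres aside while the robot is not near it.
Once in a run the grip may slacken for a moment while it holds something.
It also fails if it takes over 210 s, if anything falls off the work surface, if the arm or the gripper's body presses on something with over 40 N, if the wrist force passes 120 N, or if a joint passes its speed limit or range.

## Working session

There is one attempt and no reset: what is moved stays moved. The work goes in short steps, each a Python script; the robot and the scene stay as the last script left them, time stands still between calls to the robot, and variables do not carry over. Pictures are saved under pics/ and viewed, at most 14 in all, crops included, and the job is handed in when it is done.

```bash
ls; mkdir -p pics; python3 - <<'E'
from rig import arm
import cv2
for n in("scene","top"):
    im=arm.get_image(n); cv2.imwrite(f"pics/{n}0.png",im[:,:,::-1]); c=arm.calibration(n); print(n,c)
print(arm.get_tool_rot(),arm.get_t(),arm.get_force())
E
```

```text
pics
scene {'fx': 512.3745473821795, 'fy': 512.3745473821795, 'cx': 319.89800779861935, 'cy': 190.73113621922585, 'R': array([[ 0.54223828,  0.84003709,  0.01775742],
       [ 0.48954039, -0.29867739, -0.81923258],
       [-0.68288202,  0.45291224, -0.5731864 ]]), 't': array([-327.14849569, -236.07358372, 1789.63580101])}
top {'fx': 498.93144367005084, 'fy': 498.93144367005084, 'cx': 321.1744204254253, 'cy': 196.18623730471538, 'R': array([[-0.01084922, -0.99994021,  0.00136667],
       [-0.9879143 ,  0.01050738, -0.1546445 ],
       [ 0.15462089, -0.00302792, -0.98796924]]), 't': array([  -1.56498987,  599.12668845, 1300.73085694])}
[-9.75532343e-05  2.29823760e-01  9.73232107e-01 -5.43973601e-04] 0.1 [-0.23893238 -0.27499953 -0.00215657]
```

View pics/top0.png

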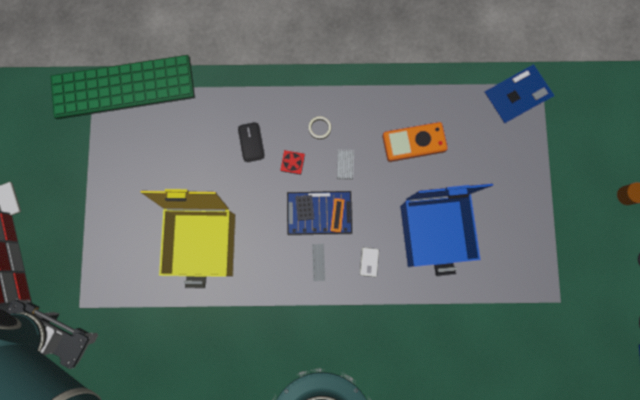

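View pics/scene0.png

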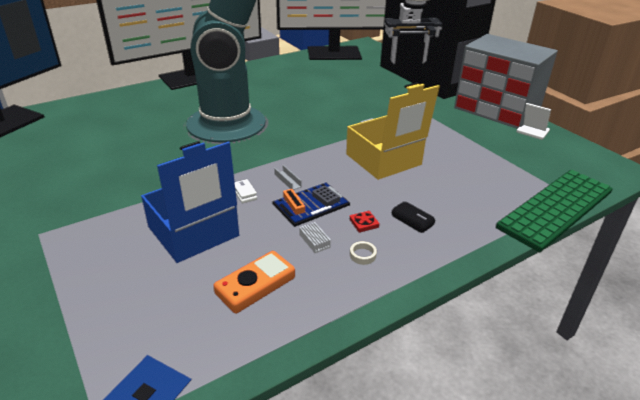

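The top view shows the fan (292,162), heat sink (346,164), shield (305,208) and shroud (337,215) on the board, bracket (319,262) and housing (370,262). The yellow bin is at about (197,245) and the blue bin at about (440,230). I'll enlarge the middle and segment it.

```bash
cat > h.py <<'E'
import numpy as np, cv2
from rig import arm
def px2w(uv,z,cam="top"):
    c=arm.calibration(cam); uv=np.asarray(uv,float)
    d=np.array([(uv[0]-c["cx"])/c["fx"],(uv[1]-c["cy"])/c["fy"],1])
    o=-c["R"].T@c["t"]; d=c["R"].T@d
    return o+d*(z-o[2])/d[2]
def w2px(X,cam="top"):
    c=arm.calibration(cam); p=c["R"]@np.asarray(X,float)+c["t"]
    return np.array([c["fx"]*p[0]/p[2]+c["cx"],c["fy"]*p[1]/p[2]+c["cy"]])
E
python3 - <<'E'
from h import *
im=cv2.imread("pics/top0.png")
a=cv2.resize(im[140:290,270:400],None,fx=4,fy=4,interpolation=cv2.INTER_CUBIC);cv2.imwrite("pics/mid.png",a)
b=np.hstack([im[175:295,135:245],im[175:295,395:500]]);cv2.imwrite("pics/bins.png",cv2.resize(b,None,fx=3.6,fy=3.6,interpolation=cv2.INTER_CUBIC))
print(im[290,280],im[180,280])
E
```

```text
[156 151 151] [148 142 143]
```

View pics/mid.png

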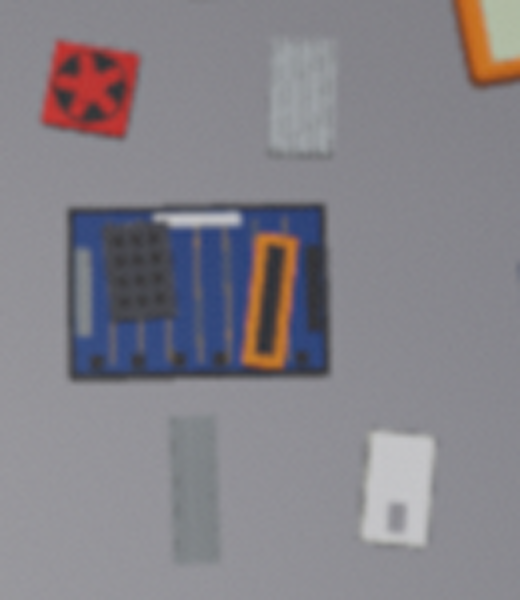

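View pics/bins.png

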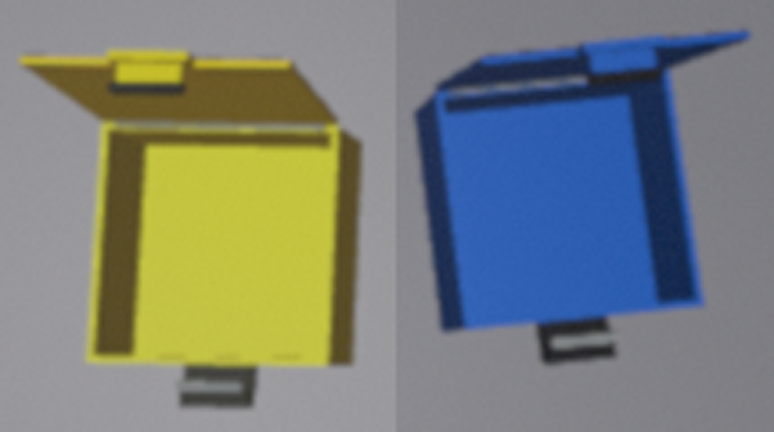

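The crops show all six pieces clearly, with corners read to about ±2 px in the enlarged image, plus both bin rims. Next I'll compute poses and compare each with its known size.

```bash
python3 - <<'E'
from h import *
C=dict(fan=([(58,41),(140,54),(125,137),(42,124)],20),heatsink=([(269,37),(335,38),(334,155),(268,154)],26),
shield=([(106,226),(167,222),(175,318),(113,322)],31),shroud=([(258,233),(298,237),(284,369),(243,364)],35),
bracket=([(168,418),(215,417),(219,561),(173,563)],24),housing=([(371,431),(434,436),(427,547),(362,543)],26),
board=([(70,209),(324,205),(329,375),(71,379)],11))
def rep(n,P):
    P=np.array(P);c=P.mean(0);e=(P[3]-P[0]+P[2]-P[1])/2;w=(P[1]-P[0]+P[2]-P[3])/2
    print(n,c.round(1),"len",np.linalg.norm(e).round(1),"wid",np.linalg.norm(w).round(1),"yaw(e)",np.arctan2(-e[1],-e[0]).round(3),"yaw(w)-90",(np.arctan2(-w[1],-w[0])-np.pi/2).round(3))
for n,(p,z) in C.items(): rep(n,[px2w((270+(u+.5)/4-.5,140+(v+.5)/4-.5),z)[:2] for u,v in p])
for n,p,ox in (("Y",[(101,121),(341,121),(329,365),(87,362)],135),("B",[(437,92),(667,72),(703,304),(464,328)],285)):
    rep(n,[px2w((ox+(u+.5)/3.6-.5,175+(v+.5)/3.6-.5),100)[:2] for u,v in p])
from scipy.spatial.transform import Rotation as R
print(R.from_quat(arm.get_tool_rot(),scalar_first=True).as_matrix().round(2))
for n,u,v in (("mouse",251,142),("tape",320,127),("meter",415,142)): print(n,px2w((u,v),25).round(0))
E
```

```text
fan [700.9  70.9] len 60.0 wid 58.2 yaw(e) -0.183 yaw(w)-90 -0.17
heatsink [693.1 -75.1] len 82.9 wid 45.7 yaw(e) -0.027 yaw(w)-90 -0.026
shield [570.6  37.2] len 66.1 wid 41.9 yaw(e) 0.072 yaw(w)-90 0.055
shroud [549.6 -51.2] len 90.2 wid 27.6 yaw(e) -0.125 yaw(w)-90 -0.122
bracket [423.6   2.3] len 96.4 wid 31.3 yaw(e) 0.022 yaw(w)-90 0.021
housing [ 422.3 -135.3] len 74.6 wid 43.1 yaw(e) -0.098 yaw(w)-90 -0.081
board [559.2  -2.3] len 118.1 wid 176.6 yaw(e) 0.007 yaw(w)-90 0.005
Y [476.8 317.7] len 171.7 wid 171.0 yaw(e) -0.025 yaw(w)-90 -0.017
B [ 500.7 -317.8] len 167.8 wid 168.5 yaw(e) 0.086 yaw(w)-90 0.082
[[-0.89  0.45 -0.  ]
 [ 0.45  0.89 -0.  ]
 [-0.   -0.   -1.  ]]
mouse [758. 186.  25.]
tape [799.  -7.  25.]
meter [ 753. -272.   25.]
```

Sizes agree with the given ones to within about 4 mm, so the poses are good. Now the pick-and-place helpers, starting with the shroud on the board.

```bash
cat >> h.py <<'E'
from scipy.spatial.transform import Rotation as Rn
def q(yaw):   # tool down, tool y along object's y (yaw=0 -> x=(-1,0,0), y=(0,1,0))
    c,s=np.cos(yaw),np.sin(yaw)
    return Rn.from_matrix(np.array([[-c,-s,0],[-s,c,0],[0,0,-1]])).as_quat(scalar_first=True)
BIN=dict(Y=(476.8,317.7,-0.02),B=(500.7,-317.8,0.084))
# name: x,y,yaw,width,grasp TCP z,bin,dx,dy(bin frame)
OBJ=dict(shroud=(549.6,-51.2,-.123,28,38,"B",-15,40),shield=(570.6,37.2,.065,46,37.5,"Y",-15,-36),
 bracket=(423.6,2.3,.021,32,24,"Y",-15,38),housing=(422.3,-135.3,-.09,46,24,"B",-15,-36),
 fan=(700.9,70.9,-.177,60,23.5,"B",-15,15),heatsink=(693.1,-75.1,-.026,44,24,"Y",-15,0))
ZT=250; WAY=(450,0)
def binpt(b,dx,dy):
    x,y,a=BIN[b]; return x+dx*np.cos(a)-dy*np.sin(a), y+dx*np.sin(a)+dy*np.cos(a)
def state(s): print(s,"t%.1f"%arm.get_t(),"open %.1f"%arm.get_opening(),"gf %.1f"%arm.get_grasp_force(),"pos",np.round(arm.get_tool_pos(),1))
def pick(n):
    x,y,a,w,z,*_=OBJ[n]
    arm.command_gripper(min(94,w+26))
    if abs(y)<300 and arm.get_tool_pos()[1]**2>200**2 and x>600: arm.move_to([*WAY,ZT],q(a))
    arm.move_to([x,y,110],q(a))
    if arm.servo_line([x,y,z],vel=100,f_stop=6): state("TOUCH"); arm.servo_line([x,y,110]); return False
    arm.command_gripper(w-8 if w>10 else 0); state("grip "+n)
    ok=abs(arm.get_opening()-w)<6
    arm.servo_line([x,y,ZT-60 if x<600 else ZT],vel=200); state("lift "+n)
    return ok and abs(arm.get_opening()-w)<6
def place(n,zrel=70):
    x,y,a,w,z,b,dx,dy=OBJ[n]; bx,by=binpt(b,dx,dy); ba=BIN[b][2]
    if x>600: arm.move_to([*WAY,ZT],q(0))
    arm.move_to([bx,by,ZT],q(ba)); state("over bin")
    if abs(arm.get_opening()-w)>6: return False
    if arm.servo_line([bx,by,zrel],vel=200,f_stop=8): state("touched")
    arm.command_gripper(w+10)
    arm.servo_line([bx,by,ZT],vel=250); return True
def snap(f):
    im=arm.get_image("top")[:,:,::-1]; cv2.imwrite(f"pics/{f}.png",im)
    ref=cv2.imread("pics/top0.png")
    for n,(x,y,a,w,z,*_) in OBJ.items():
        u,v=w2px((x,y,15)).round().astype(int); d=np.abs(im[v-16:v+16,u-16:u+16].astype(int)-ref[v-16:v+16,u-16:u+16]).mean(); print(n,"diff %.1f"%d,end="; ")
    print()
E
python3 - <<'E'
from h import *
p=arm.get_tool_pos(); arm.servo_line([p[0],p[1],300])
arm.move_to([*WAY,ZT],q(0)); state("way"); print(np.round(arm.get_joint_positions(),2))
if pick("shroud"): print(place("shroud")); snap("s1")
E
```

```text
way t2.9 open 93.9 gf 0.0 pos [450.2   0.6 250. ]
[-0.54  0.07  0.5   2.01 -0.04  1.07  1.54]
grip shroud t5.8 open 27.6 gf 30.0 pos [549.7 -51.2  38.2]
lift shroud t6.7 open 27.6 gf 30.0 pos [549. -51. 189.]
over bin t7.7 open 28.0 gf 30.0 pos [ 482.9 -277.8  249.1]
True
shroud diff 20.9; shield diff 4.2; bracket diff 6.9; housing diff 7.8; fan diff 5.5; heatsink diff 6.9;
```

```bash
python3 - <<'E'
from h import *
for n in ("shield","bracket"):
    if not(pick(n) and place(n)): print("FAIL",n); break
    snap("s_"+n)
state("end")
a=cv2.imread("pics/s_bracket.png") if n=="bracket" else cv2.imread("pics/s_shield.png")
if a is not None: cv2.imwrite("pics/v2.png",cv2.resize(a[110:310,130:510],None,fx=2.1,fy=2.1,interpolation=cv2.INTER_CUBIC))
E
```

```text
grip shield t13.5 open 45.6 gf 29.9 pos [570.8  37.3  37.7]
lift shield t14.4 open 45.8 gf 29.9 pos [570.   37.2 188.9]
over bin t15.4 open 45.7 gf 29.9 pos [461.6 280.8 249.5]
shroud diff 22.5; shield diff 16.8; bracket diff 11.0; housing diff 12.6; fan diff 8.9; heatsink diff 11.2; 
grip bracket t20.8 open 31.7 gf 30.0 pos [423.7   2.4  24.2]
lift bracket t21.8 open 31.7 gf 30.0 pos [423.1   2.3 189.2]
over bin t23.1 open 31.8 gf 30.0 pos [463.2 354.3 249.9]
shroud diff 21.7; shield diff 15.5; bracket diff 16.1; housing diff 10.1; fan diff 7.1; heatsink diff 8.9; 
end t25.5 open 42.0 gf 0.0 pos [461.9 355.6 248.4]
```

View pics/v2.png

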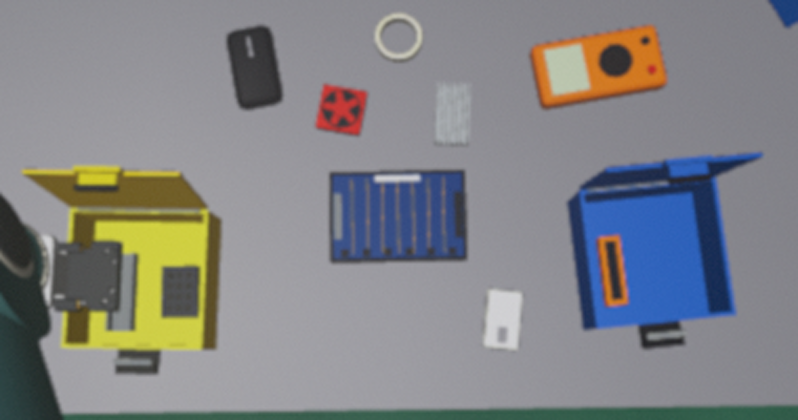

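Shield and bracket are in the yellow bin, the shroud is in the blue one, the board is clear, and the fan, heat sink and housing haven't moved. Continuing with those three.

```bash
python3 - <<'E'
from h import *
for n in ("housing","fan","heatsink"):
    if not(pick(n) and place(n)): print("FAIL",n); break
    snap("s_"+n)
state("end")
a=cv2.imread(f"pics/{'s_'+n}.png")
if a is None: snap("sx"); a=cv2.imread("pics/sx.png")
cv2.imwrite("pics/v3.png",cv2.resize(a[110:310,130:510],None,fx=2.1,fy=2.1,interpolation=cv2.INTER_CUBIC))
E
```

```text
grip housing t29.5 open 45.6 gf 29.9 pos [ 422.4 -135.2   24.2]
lift housing t30.5 open 45.4 gf 29.9 pos [ 421.9 -135.   189.3]
over bin t31.5 open 46.0 gf 29.9 pos [ 488.7 -353.9  249.1]
shroud diff 21.7; shield diff 15.5; bracket diff 16.2; housing diff 21.5; fan diff 7.2; heatsink diff 9.0; 
grip fan t38.8 open 59.6 gf 30.0 pos [701.   71.   23.7]
lift fan t40.1 open 59.9 gf 30.0 pos [700.5  71.  248.8]
over bin t42.5 open 59.6 gf 30.0 pos [ 485.1 -303.3  249.9]
shroud diff 21.5; shield diff 15.4; bracket diff 15.7; housing diff 21.8; fan diff 38.0; heatsink diff 8.6; 
grip heatsink t49.0 open 43.9 gf 29.9 pos [693.2 -75.   24.2]
lift heatsink t50.3 open 43.4 gf 29.9 pos [692.8 -74.9 248.9]
over bin t52.5 open 43.7 gf 29.9 pos [462.6 316.3 250.3]
shroud diff 22.0; shield diff 16.1; bracket diff 17.0; housing diff 21.5; fan diff 39.0; heatsink diff 9.0; 
end t54.9 open 53.9 gf 0.0 pos [461.2 317.7 248.5]
```

View pics/v3.png

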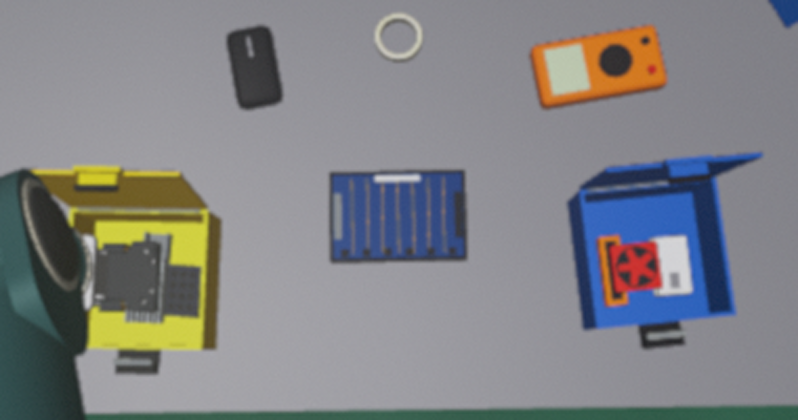

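All six pieces are in the bins with nothing stacked above the rims, and the bystanders haven't moved. Next I'll close the yellow cover from behind.

```bash
cat >> h.py <<'E'
def close(b,r=155):
    ba=BIN[b][2]; Q=q(ba)
    def P(dx,ztip): return [*binpt(b,dx,0),ztip+19]
    def arc(th):  # tip centre in bin frame: on outer face, -x lower corner of tip touching
        return P(85-r*np.cos(th)+6.5*np.sin(th)+8, 100.5+r*np.sin(th)+6*np.cos(th)-2)
    p=arm.get_tool_pos(); arm.servo_line([p[0],p[1],340],vel=250); arm.command_gripper(0)
    arm.move_to(P(165,325),Q); arm.servo_line(P(165,225),vel=150,f_stop=10); state("behind")
    arm.servo_line(P(85+20,225),vel=80,f_stop=12)
    for th in np.linspace(1.15,0.12,9):
        if arm.servo_line(arc(th),vel=90,f_stop=15): state("STOP %.2f"%th); print(arm.get_force()); return
    print("F",np.round(arm.get_force(),1))
    hit=arm.servo_line(P(85-r,104),vel=20,f_stop=22); state("pressed %s"%hit); print("F",np.round(arm.get_force(),1))
    p=arm.get_tool_pos(); arm.servo_line([p[0],p[1],340],vel=200)
E
python3 - <<'E'
from h import *
close("Y")
arm.move_to([*WAY,340],q(0))
im=np.vstack([arm.get_image("scene")[60:220,300:500],arm.get_image("top")[165:300,120:320]])
cv2.imwrite("pics/v4.png",cv2.resize(im[:,:,::-1],None,fx=2,fy=2))
E
```

```text
behind t57.9 open 0.2 gf 0.0 pos [642.  314.7 245.3]
F [ 0.1 -0.1  1.2]
pressed True t63.6 open 0.7 gf 8.6 pos [408.3 319.2 125.3]
F [-4.  -2.8 17.8]
```

View pics/v4.png

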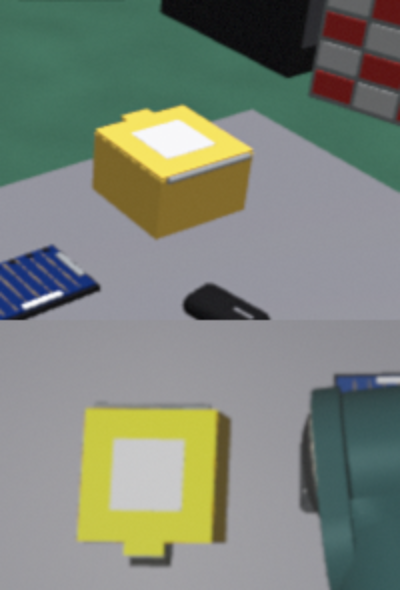

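The yellow cover looks flat, and the fingertip ended at z = 106.3 mm against the 106.5 mm expected when shut, so it has latched. Now the blue one.

```bash
python3 - <<'E'
from h import *
p=arm.get_tool_pos(); arm.move_to([*binpt("B",-20,0),340],q(.084))
close("B")
arm.move_to([*binpt("Y",-60,0),340],q(0)); arm.sleep(.3)
state("end"); im=arm.get_image("top")[105:305,150:520]
im2=arm.get_image("scene")[90:320,60:460]
cv2.imwrite("pics/v5.png",cv2.resize(np.vstack([im[:,:370],im2[:,:370]])[:,:,::-1],None,fx=1.35,fy=1.35))
E
```

```text
behind t69.7 open 0.3 gf 0.0 pos [ 665.3 -304.3  245.3]
F [ 0.4 -0.5 -0.2]
pressed True t75.4 open 0.3 gf 8.1 pos [ 432.4 -323.6  125.3]
F [-2.1  3.1 16.9]
end t79.3 open 0.2 gf 0.0 pos [416.9 318.7 340. ]
```

View pics/v5.png

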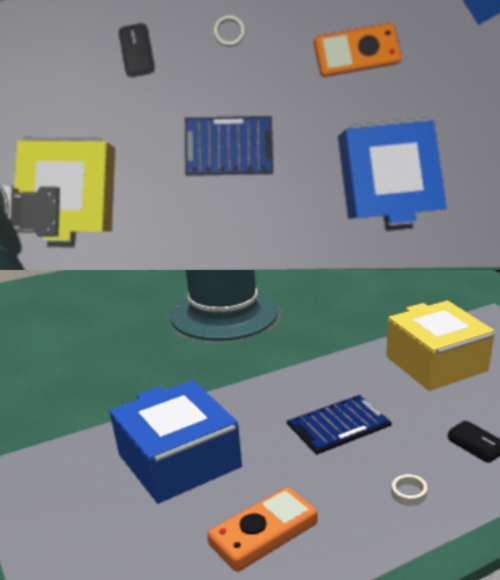

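Both covers are shut flat, the bench and board are clear, and the bystanders are in place. Handing in.

```bash
python3 -c "
from rig import arm
print(arm.finish_job())"
```

```text
the job is handed in; nothing more can be done
None
```

I handed the job in at about 79 s: heat sink, bracket and shield are in the yellow bin, shroud, housing and fan in the blue bin, both covers are pressed shut, and the last pictures show the board clear and the multimeter, mouse and tape roll in place (no verdict was returned).

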